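# Tip one wax tin out of a flap-mouthed caddy

### The job

Pick up the tin caddy (the wooden rib is its handle), hold its mouth low over the wooden tray and tip it just far enough that the flap swings open and only the front wax tin slides out into the tray, while the second tin stays back on its rubber mat. Then stand the caddy upright where it stood, flap shut, and let go; do not knock over the dropper bottle.

Things in the scene. Friction and masses are not known exactly. Their poses are not given: they have to be found in the camera images.
- caddy: Loose aluminium caddy with side windows and clear roof, 150 long (x) x 72 wide (y) x 38 high, 0.3 kg empty. Origin: centre of underside, z up; mouth at +x, ahead to half right. On the roof a wooden grip rib: x -45 to 35, 18 thick (y), z 38 to 78. Inside 66 wide, 32 high, flat floor 3 thick: smooth steel from x -2 to the lip at x 75, rubber mat from x -75 to -2.
- caddy_grip (a point): Point in the middle of the rib's length, 61 above the caddy's underside (caddy frame x -5, y 0, z 61): a good TCP point for grasping the 18 thick rib from above, fingers closing along the caddy's y; axes as the caddy's.
- caddy_lip (a point): Middle of the mouth's lower lip, on the inner floor (caddy frame x +75, y 0, z 3); axes as the caddy's.
- flap (a joint): Angle (rad) of the aluminium flap that closes the mouth, hinged on the mouth's upper edge (caddy frame x 77, z 36), 32 long, 6 g, swinging outward freely. 0 shut, 1.5 fully open. It hangs by gravity: opens as the caddy is tipped mouth down, falls shut when the caddy is level.
- tin_front: Round wax tin, 58 diameter x 21 high, about 90 g, flat in the caddy on smooth steel next to the mouth (caddy frame x about 32, z 3). Origin: centre of its underside, z up. It starts to slide when the caddy is tipped mouth down by 19 to 38 degrees (hidden friction differs each time); it may pause at the flap and need 1 to 4 more. Tip slowly, stop as it slides.
- tin_rear: Same kind of tin, flat behind the first on the rubber mat (caddy frame x about -40, z 3). Origin: centre of its underside, z up. It starts to slide only about 9 to 13 degrees of tipping later than the front tin.
- tray: Fixed shallow wooden tray, 170 x 170 outside, 154 x 154 inside, inner floor 6 above the table, rim 26 above the table. Origin: centre of its underside, at table height; x and y along its sides, z up. A fixed bench vice, 75 high, stands between it and the robot (about x 0.26 to 0.45, y -0.11 to 0.01 m): keep the caddy's tail clear of it, e.g. by tipping from the tray's left side.
- dropper_bottle: Bystander: loose brown dropper bottle, 33 diameter x 102 high, standing between the caddy and the bench vice. Origin: centre of its underside, z up.

How it is judged:
On the way, in this order (a step that is already met when the one before it is completed fails the run):
1. the caddy is lifted off the table with both tins in it (height (world z) of caddy above 0.03 m and x of tin_front in the frame of caddy between 0 and 0.06 m and x of tin_rear in the frame of caddy between -0.055 and 0 m and z of tin_rear in the frame of caddy between -0.005 and 0.03 m), for 0.1 s.
2. the caddy, in the fingers, is tipped mouth down with its flap open, its lip over the tray (angle between caddy's own z axis and vertical above 0.25 rad and value of joint flap above 0.15 rad and contact force between the fingers and caddy above 0.5 N and horizontal distance between caddy_lip and tray below 0.11 m), for 0.1 s.
3. the front tin lies in the tray, the rear tin is still on its mat in the caddy (x of tin_front in the frame of tray between -0.08 and 0.08 m and y of tin_front in the frame of tray between -0.08 and 0.08 m and height (world z) of tin_front below 0.05 m and linear speed of tin_front below 0.03 m/s and x of tin_rear in the frame of caddy between -0.055 and 0 m and z of tin_rear in the frame of caddy between -0.005 and 0.03 m), for 0.2 s.
At the end, for the whole second after the job is handed in: Front tin at rest in the tray (centre within 80 mm of the tray's along both sides, below 50 mm); rear tin in the caddy, caddy-frame x -55 to 0 mm; caddy at rest, level within 0.06 rad, within 40 mm of where it stood, flap below 0.12 rad; bottle upright (0.3 rad) (all of step 3 and distance of caddy from where it was at the start of the episode below 0.04 m and angle between caddy's own z axis and vertical below 0.06 rad and height (world z) of caddy below 0.012 m and linear speed of caddy below 0.02 m/s and value of joint flap below 0.12 rad and angle between dropper_bottle's own z axis and vertical below 0.3 rad); the robot touches nothing.
It fails at once if the front tin leaves the caddy higher than 110 mm above the table (dropped, not tipped out low over the tray) (x of tin_front in the frame of caddy above 0.085 m and height (world z) of tin_front above 0.11 m).
It fails at once if the dropper bottle is knocked over (angle between dropper_bottle's own z axis and vertical above 0.6 rad).
It also fails if it takes over 64 s, if anything falls off the work surface, if the arm or the gripper's body presses on something with over 40 N, if the wrist force passes 120 N, or if a joint passes its speed limit or range.

### The arm

A 6-joint arm with a two-finger parallel gripper is mounted at the origin on a cart in front of the work surface, level with it; the furniture and walls round the work are solid. World frame = base frame: x ahead of the robot, y to its left, z up, the work surface at z = 0. Lengths are in m, angles in rad, forces in N, time in s.
With the tool pointing down it reaches from about 0.4 to 0.925 m from the base axis. Payload 12.5 kg.
Tool frame: the origin (TCP) lies between the finger pads, 19 mm behind the fingertips; this is the grasp point; z points along the fingers, y is the line along which they close (so a half turn about z gives the same grasp; the last joint's range is limited). The gripper opens to 95 mm and grips with 3 to 60 N. Pads are 20 mm wide; open, the fingers measure 119 mm over their backs; the gripper's body (75 mm by 180 mm) begins 59 mm behind the grasp point.
Start: joints at [1.013, 0.491, 1.559, -0, 1.092, -0.106], TCP at [0.273, 0.562, 0.233] pointing down, gripper open.
Joint ranges: [-3.1, 3.1], [-0.84, 2.19], [0.05, 2.79], [-1.13, 4.28], [0.06, 2.93], [-2.69, 2.69]. Speed limits (rad/s): [2.22, 2.22, 2.79, 3.14, 3.14, 3.14].

### API

Orientations are given as a rotation vector (axis times angle).
In Python, from rig import env gives the robot as it stands.
- The arm moves only by the shell command python3 jog.py 'ROWS' [OPENING]. ROWS is a JSON object with one list for each field, all of the same length, 1 to 5, a row being the entries at one place: sx, sy, sz (the shift in units of 20 mm), ax, ay, az (a rotation vector in rad); each row is the pose to reach, as a shift and turn from the pose commanded when the command began, along the tool's axes at that moment; what a row does not reach only later rows make up. A row lasts 1/8 s, in which the tool goes at most 0.0625 m and 0.188 rad, less where a joint would pass 70% of its speed; a pose out of reach is approached as far as the arm can. OPENING is the opening from 0.0 (shut) to 1.0 (fully open), set as the command begins (- or left out keeps the last). The fingers move at their own pace and stop on an object; the grip force is fixed at half the most. Time passes only in rows, so rows that do not move let the fingers close. It prints the time, the measured TCP pose, the force, the opening and the grip force at its end. Input that does not fit is refused with a message, and nothing moves.
- env.get_obs(): the state, without advancing time (a new reading comes with each control period).
- env.get_image(name): name is "side" or "top"; returns the picture (420x560x3 uint8, red, green, blue); there is no depth.
- env.calibration(name): a dict with "K" (3x3 intrinsics, pixels), "rvec" (rotation vector, rad) and "tvec" (3), from world to camera coordinates, as OpenCV has them. Camera axes: x right, y down, z forward; pixel columns grow to the right and rows downward; lengths in m; the calibration is good to about 2 mm. A picture is of the moment at which its call begins. calibration takes no time and is no camera call.
- env.job_done(): hands the job in; it is judged then, once.
The state is a dict: "time": time; "joints": joint angles; "joint_velocities": joint speeds; "tau": joint torques, N m; "tool_pos": TCP position; "tcp_rot": TCP orientation; "contact_force": force on the tool from outside, world axes, zero at the start; "ft_torque": the same for the moment, N m; "opening": opening from 0.0 (shut) to 1.0 (fully open); "gripper_force": force on a finger pad.
Only numpy, scipy, OpenCV 4.12 (cv2) and the standard library are available. Lean on these libraries where they do the work, as an engineer would, in place of code of your own. Each camera call takes 0.05 s, during which the arm holds its last target. There are 200 camera calls.

## Working session

There is one attempt and no reset: what is moved stays moved. The work goes in short steps, Python scripts to look and compute and a shell command to move; the robot and the scene stay as the last step left them, time stands still between calls to the robot, and variables do not carry over. Pictures are saved under pics/ and viewed, at most 10 in all, crops included, and the job is handed in when it is done.

```bash
ls; mkdir -p pics; python3 - <<'E'
from rig import env
import cv2
for n in ("top","side"):
    cv2.imwrite(f"pics/{n}0.png",env.get_image(n)[:,:,::-1])
    c=env.calibration(n);print(n,c)
o=env.get_obs();print(o["time"],o["tool_pos"],o["tcp_rot"],o["opening"])
E
```

```text
jog.py
pics
rig.py
top {'K': array([[407.97110625,   0.        , 281.93653623],
       [  0.        , 407.97110625, 210.13259871],
       [  0.        ,   0.        ,   1.        ]]), 'rvec': array([ 2.16964019, -2.19752074,  0.13954605]), 'tvec': array([0.04329597, 0.53876169, 0.88245822])}
side {'K': array([[511.88580439,   0.        , 274.3141369 ],
       [  0.        , 511.88580439, 221.30858772],
       [  0.        ,   0.        ,   1.        ]]), 'rvec': array([ 1.32813679,  1.96591732, -1.10217318]), 'tvec': array([ 0.14434247, -0.19228154,  1.31671277])}
0.1 [0.27273144 0.56212838 0.23294344] [-7.03578389e-01 -3.06143933e+00  1.43584404e-03] 1.0007511032560268
```

View pics/top0.png

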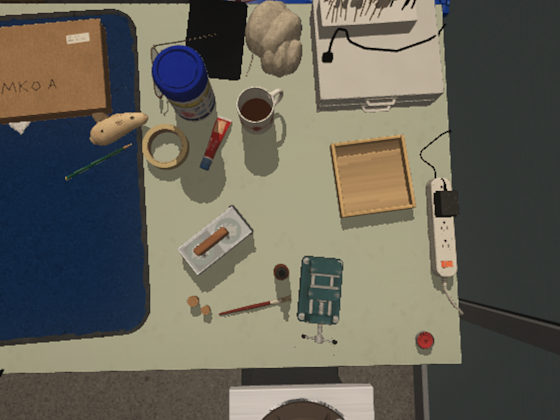

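View pics/side0.png

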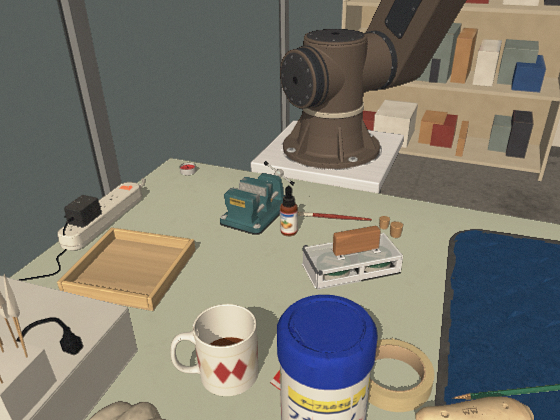

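The top view shows the caddy centred near pixel (215,241), its rib from (196,250) to (228,231), the bottle at (281,271), the tray around (372,176), and the vice at (320,290). In the side view the rib is near (357,242) and the tray near (130,267). I'll zoom in on the caddy and tray.

```bash
cat > h.py <<'E'
import numpy as np,cv2
from rig import env
from scipy.spatial.transform import Rotation as R
def cam(n):
    c=env.calibration(n);return c["K"],c["rvec"],c["tvec"]
def proj(n,P):
    K,r,t=cam(n);return cv2.projectPoints(np.float64(P).reshape(-1,3),r,t,K,None)[0].reshape(-1,2)
def ray(n,uv,z):
    K,r,t=cam(n);M=cv2.Rodrigues(r)[0];C=-M.T@t
    d=(M.T@np.linalg.inv(K)@np.c_[np.float64(uv).reshape(-1,2),np.ones(len(np.float64(uv).reshape(-1,2)))].T).T
    return C+d*((z-C[2])/d[:,2])[:,None]
E
python3 - <<'E'
from h import *
a=cv2.imread("pics/top0.png");b=cv2.imread("pics/side0.png")
c1=cv2.resize(a[195:285,170:300],None,fx=6,fy=6,interpolation=cv2.INTER_CUBIC)
cv2.imwrite("pics/c1.png",c1)
c2=cv2.resize(b[170:300,270:430],None,fx=4.5,fy=4.5,interpolation=cv2.INTER_CUBIC)
cv2.imwrite("pics/c2.png",c2)
for n in("top","side"):print(n,proj(n,[[.273,.562,.233],[0,0,0],[.355,-.05,0]]))
print(ray("top",[[332,144],[404,136],[413,208],[341,216]],.026))
print(ray("side",[[116,231],[194,238],[151,303],[62,287]],.026))
print(ray("top",[[281,271]],.1),ray("side",[[289,234]],0.0))
E
```

```text
top [[-36.19574409 364.50744765]
 [301.9527877  459.20864333]
 [321.11150774 292.24290049]]
side [[631.85217299 126.34362453]
 [330.42877718 146.55713421]
 [255.81445706 209.63572471]]
[[ 0.68902978 -0.07954199  0.026     ]
 [ 0.7066049  -0.24545147  0.026     ]
 [ 0.54075896 -0.2585527   0.026     ]
 [ 0.52462318 -0.09538664  0.026     ]]
[[ 0.55610125 -0.24360035  0.026     ]
 [ 0.52459494 -0.09503585  0.026     ]
 [ 0.70246879 -0.06691097  0.026     ]
 [ 0.72183722 -0.22255785  0.026     ]]
[[0.40866794 0.04218284 0.1       ]] [[0.41526717 0.04694947 0.        ]]
```

View pics/c1.png

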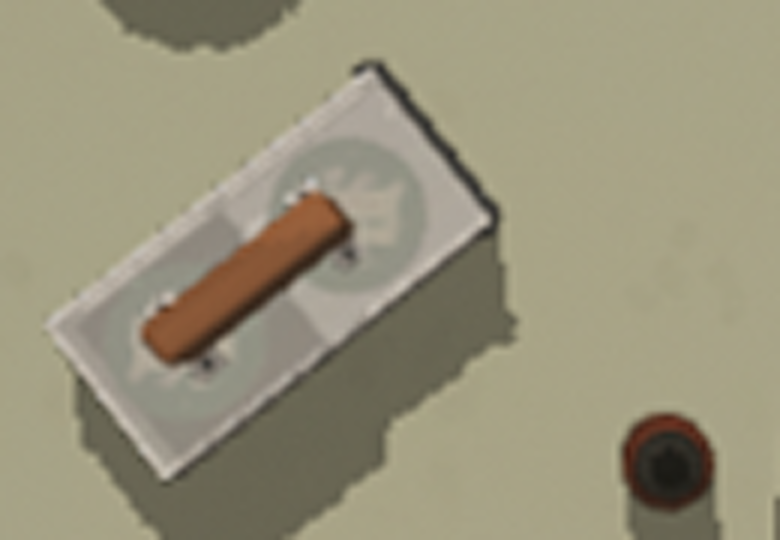

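View pics/c2.png

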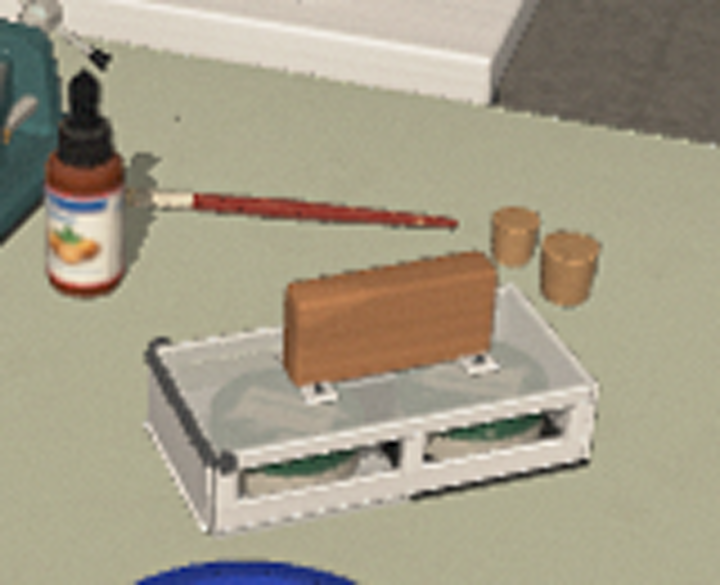

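The crops show the roof corners at (48,325), (167,480), (490,225) and (368,68) in the top crop. In the side crop, the near roof corners are at (215,462) and (597,388), and the near bottom corners at (210,532) and (590,462). Next I fit the poses.

```bash
python3 - <<'E'
from h import *
from scipy.optimize import least_squares
def up(p,s,o): return (np.float64(p)+.5)/s-.5+o
T=up([[48,325],[167,480],[490,225],[368,68],[143,335],[175,362],[348,222],[315,193]],6,[170,195])
TL=np.array([[-75,36,38],[-75,-36,38],[76,-36,38],[76,36,38],[-45,9,78],[-45,-9,78],[35,-9,78],[35,9,78]])/1e3
S=up([[215,462],[597,388],[210,532],[590,462],[290,287],[494,255]],4.5,[270,170])
SL=np.array([[75,36,38],[-75,36,38],[75,36,0],[-75,36,0],[35,9,78],[-45,9,78]])/1e3
def W(p,L):c,s=np.cos(p[2]),np.sin(p[2]);return L@np.array([[c,-s,0],[s,c,0],[0,0,1]]).T+[p[0],p[1],0]
def res(p,full=False):
    a=proj("top",W(p,TL))-T;b=proj("side",W(p,SL))-S
    return (a,b) if full else np.r_[a.ravel(),b.ravel()]
f=least_squares(res,[.45,.2,-1],loss="soft_l1");p=f.x
print(p,np.degrees(p[2]),[x.round(1).tolist() for x in res(p,True)])
g=W(p,np.array([[-.005,0,.061]]));print("grip",g)
q=[[332,144],[404,136],[413,208],[341,216]]
for k,z in(("tray",.026),):
    w=ray("top",q,z);print(w.mean(0),np.degrees(np.arctan2(w[0,1]-w[3,1],w[0,0]-w[3,0])),np.linalg.norm(w[0]-w[1]),np.linalg.norm(w[0]-w[3]))
o=env.get_obs();M=R.from_rotvec(o["tcp_rot"]);print(M.as_matrix().round(3))
# target orientation: z down, y along caddy y (either sign)
c,s=np.cos(p[2]),np.sin(p[2])
for sg in(1,-1):
    y=sg*np.array([-s,c,0]);z=np.array([0,0,-1.]);x=np.cross(y,z)
    D=R.from_matrix(np.c_[x,y,z]);print("x",x,"turn",(M.inv()*D).as_rotvec(),"shift",M.inv().apply(g[0]-o["tool_pos"]))
E
```

```text
[ 0.47443157  0.18393529 -0.90568276] -51.891799615479876 [[[-0.7, 0.1], [-0.0, 0.5], [1.1, -1.1], [1.0, -0.5], [-1.3, -0.6], [-1.3, 1.7], [0.4, 0.8], [0.6, -1.1]], [[-0.5, -2.4], [-0.3, -2.2], [0.1, 0.4], [-1.2, -0.6], [1.1, 2.7], [1.1, 1.7]]]
grip [[0.47134582 0.18786952 0.061     ]]
[ 0.61525421 -0.1697332   0.026     ] 5.504865460966385 0.16683776788170643 0.16516835252742354
[[-0.9    0.437 -0.001]
 [ 0.437  0.9   -0.001]
 [ 0.    -0.001 -1.   ]]
x [-0.6171485  0.7868467  0.       ] turn [-9.81490711e-04  9.03224221e-05  4.53888864e-01] shift [-0.34210312 -0.24983007  0.17214037]
x [ 0.6171485 -0.7868467  0.       ] turn [-1.23507640e-04 -1.34209866e-03 -2.68770347e+00] shift [-0.34210312 -0.24983007  0.17214037]
```

Units first: shifts go in units of 20 mm. So -0.23 m is -11.5, -0.2 m is -10.

```bash
cat >> h.py <<'E'
CY=-0.9057; C0=np.array([0.4744,0.1839,0])
def caddyR(yaw,tip=0): return R.from_euler("ZY",[yaw,tip])
FLIP=R.from_matrix(np.diag([-1.,1,-1]))   # caddy frame -> tool frame axes
def need(pos,yaw,tip=0,point=(-.005,0,.061)):
    """shift/turn in tool axes so that caddy-frame point sits at pos"""
    Rc=caddyR(yaw,tip); tcp=np.array(pos)+Rc.apply(np.array([-.005,0,.061])-point)
    o=env.get_obs();M=R.from_rotvec(o["tcp_rot"])
    print("t",round(o["time"],2),"shift",M.inv().apply(tcp-o["tool_pos"]).round(4),"turn",(M.inv()*Rc*FLIP).as_rotvec().round(4),"tcp goal",tcp.round(3))
E
python3 jog.py '{"sx": [-2.85, -5.7, -8.55, -10, -11.5], "sy": [-2.1, -4.2, -6.25, -7.3, -8.4], "sz": [0.9, 1.85, 2.75, 3.25, 3.75], "ax": [0, 0, 0, 0, 0], "ay": [0, 0, 0, 0, 0], "az": [0.15, 0.3, 0.454, 0.454, 0.454]}' 1
python3 - <<'E'
from h import *
need([.4713,.1879,.062],CY)
print(env.get_obs()["joints"].round(3), ray("top",[[257,105]],.09))
E
```

```text
time: 0.72
tool_pos: [0.407, 0.3086, 0.1577]
tcp_rot: [-1.376, -2.824, 0.001]
contact_force: [-0.0, -0.3, -0.2]
opening: 1.001
gripper_force: 0.0
t 0.72 shift [-0.1347 -0.0237  0.0958] turn [-0.0007 -0.0001 -0.0011] tcp goal [0.471 0.188 0.062]
[ 0.519  0.43   1.92  -0.     0.793 -0.145] [[0.75764311 0.08800886 0.09      ]]
```

```bash
python3 jog.py '{"sx": [-2.25, -4.5, -6.75, -6.75, -6.75], "sy": [-0.4, -0.8, -1.2, -1.2, -1.2], "sz": [0.85, 1.7, 2.25, 2.25, 2.25], "ax": [0, 0, 0, 0, 0], "ay": [0, 0, 0, 0, 0], "az": [0, 0, 0, 0, 0]}'
python3 - <<'E'
from h import *
need([.4713,.1879,.062],CY)
cv2.imwrite("pics/s1.png",np.vstack([cv2.resize(env.get_image(n)[a:a+150,b:b+200,::-1],None,fx=2,fy=2) for n,a,b in(("side",160,260),("top",165,120))]))
E
```

```text
time: 1.35
tool_pos: [0.4706, 0.1898, 0.1134]
tcp_rot: [-1.375, -2.824, 0.0]
contact_force: [-0.4, -0.6, 0.0]
opening: 1.002
gripper_force: 0.0
t 1.35 shift [-0.002  -0.0007  0.0514] turn [-0.0003 -0.0003 -0.0006] tcp goal [0.471 0.188 0.062]
```

View pics/s1.png

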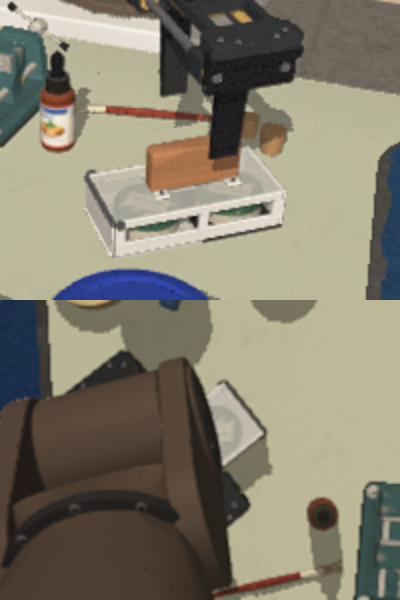

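The side view shows the fingers straddling the rib, with the near finger tip at about (225,157) in the stacked picture. I'll descend and grip.

Scaled: 0.051 m is 2.55, 0.04 m is 2.

```bash
python3 jog.py '{"sx": [-0.05, -0.1, -0.1, -0.1], "sy": [0, -0.05, -0.05, -0.05], "sz": [1, 2, 2.55, 2.55], "ax": [0, 0, 0, 0], "ay": [0, 0, 0, 0], "az": [0, 0, 0, 0]}'
python3 jog.py '{"sx": [0, 0, 0, 0, 0], "sy": [0, 0, 0, 0, 0], "sz": [0, 0, 0, 0, 0], "ax": [0, 0, 0, 0, 0], "ay": [0, 0, 0, 0, 0], "az": [0, 0, 0, 0, 0]}' 0
python3 jog.py '{"sx": [0, 0, 0], "sy": [0, 0, 0], "sz": [0, 0, 0], "ax": [0, 0, 0], "ay": [0, 0, 0], "az": [0, 0, 0]}' 0
```

```text
time: 1.95
tool_pos: [0.4709, 0.188, 0.0622]
tcp_rot: [-1.373, -2.825, 0.001]
contact_force: [-1.1, -1.0, -0.1]
opening: 0.996
gripper_force: 0.0
time: 2.58
tool_pos: [0.4713, 0.1875, 0.0625]
tcp_rot: [1.375, 2.825, 0.0]
contact_force: [-0.4, -0.0, 0.5]
opening: 0.53
gripper_force: 0.0
time: 2.95
tool_pos: [0.4715, 0.1876, 0.0625]
tcp_rot: [1.375, 2.824, 0.001]
contact_force: [1.3, 0.5, -1.3]
opening: 0.215
gripper_force: 0.8
```

```bash
python3 jog.py '{"sx": [0, 0, 0], "sy": [0, 0, 0], "sz": [0, 0, 0], "ax": [0, 0, 0], "ay": [0, 0, 0], "az": [0, 0, 0]}' 0
python3 jog.py '{"sx": [0, 0, 0, 0, 0], "sy": [0, 0, 0, 0, 0], "sz": [-0.75, -1.5, -2.5, -3.5, -3.5], "ax": [0, 0, 0, 0, 0], "ay": [0, 0, 0, 0, 0], "az": [0, 0, 0, 0, 0]}'
python3 - <<'E'
from h import *
o=env.get_obs();M=R.from_rotvec(o["tcp_rot"]);Rc=M*FLIP.inv();print("yaw",Rc.as_euler("ZYX"))
need([.615,-.125,.07],-1.57,0.0,(.075,0,.003))
E
```

```text
time: 3.32
tool_pos: [0.4716, 0.1876, 0.0625]
tcp_rot: [1.375, 2.824, 0.001]
contact_force: [2.9, 1.6, -0.8]
opening: 0.189
gripper_force: 30.0
time: 3.95
tool_pos: [0.4717, 0.1876, 0.1342]
tcp_rot: [1.374, 2.823, 0.003]
contact_force: [-0.6, -0.0, -4.4]
opening: 0.189
gripper_force: 30.0
yaw [-0.90570426 -0.00115236  0.00271388]
t 3.95 shift [-0.2715 -0.0308  0.0064] turn [3.000e-03 2.000e-04 6.643e-01] tcp goal [ 0.615 -0.045  0.128]
```

Scaled: -0.15 m is -7.5, -0.115 m is -5.75.

```bash
python3 jog.py '{"sx": [-0.75, -2.25, -4, -5.75, -7.5], "sy": [-0.1, -0.25, -0.45, -0.65, -0.85], "sz": [0, 0, 0, 0, 0], "ax": [0, 0, 0, 0, 0], "ay": [0, 0, 0, 0, 0], "az": [0.04, 0.12, 0.2, 0.28, 0.37]}'
python3 - <<'E'
from h import *
need([.615,-.125,.07],-1.57,0.0,(.075,0,.003))
E
```

```text
time: 4.58
tool_pos: [0.5508, 0.0571, 0.1315]
tcp_rot: [-1.876, -2.518, 0.001]
contact_force: [0.5, 0.2, -3.9]
opening: 0.188
gripper_force: 30.0
t 4.58 shift [-0.1162  0.0322  0.0034] turn [-0.0016 -0.0003  0.2895] tcp goal [ 0.615 -0.045  0.128]
```

Scaled: -0.116 m is -5.8, -0.108 m is -5.4.

```bash
python3 jog.py '{"sx": [-1.75, -3.25, -4.5, -5.4, -5.8], "sy": [0.5, 0.9, 1.25, 1.5, 1.6], "sz": [0.05, 0.1, 0.15, 0.15, 0.15], "ax": [0, 0, 0, 0, 0], "ay": [0, 0, 0, 0, 0], "az": [0.08, 0.16, 0.23, 0.27, 0.29]}'
python3 jog.py '{"sx": [0, 0], "sy": [0, 0], "sz": [0, 0], "ax": [0, 0], "ay": [0, 0], "az": [0, 0]}'
python3 - <<'E'
from h import *
need([.615,-.125,.07],-1.57,0.0,(.075,0,.003))
print(env.get_obs()["joints"].round(3))
for d in (10,16,20,25,30,35,40): print(d); need([.615,-.125,.045],-1.57,np.radians(d),(.075,0,.003))
cv2.imwrite("pics/s2.png",np.vstack([cv2.resize(env.get_image(n)[a:a+140,b:b+200,::-1],None,fx=2,fy=2) for n,a,b in(("side",170,60),("top",110,260))]))
E
```

```text
time: 5.2
tool_pos: [0.6151, -0.0435, 0.1291]
tcp_rot: [-2.217, -2.225, 0.0]
contact_force: [-0.4, 0.4, -5.0]
opening: 0.189
gripper_force: 30.0
time: 5.45
tool_pos: [0.6144, -0.042, 0.1295]
tcp_rot: [-2.214, -2.228, 0.0]
contact_force: [0.2, -0.1, -4.8]
opening: 0.19
gripper_force: 30.0
t 5.45 shift [-0.003   0.0005  0.0015] turn [-0.0003 -0.0002  0.0053] tcp goal [ 0.615 -0.045  0.128]
[-0.175  0.594  1.686  0.     0.862 -0.182]
10
t 5.45 shift [-0.0143  0.0004  0.0135] turn [-0.0008  0.1743  0.0053] tcp goal [ 0.615 -0.056  0.116]
16
t 5.45 shift [-0.0221  0.0004  0.0067] turn [-0.0011  0.279   0.0052] tcp goal [ 0.615 -0.064  0.123]
20
t 5.45 shift [-0.0277  0.0004  0.0026] turn [-0.0013  0.3488  0.0052] tcp goal [ 0.615 -0.07   0.127]
25
t 5.45 shift [-0.035   0.0003 -0.0019] turn [-0.0015  0.4361  0.0052] tcp goal [ 0.615 -0.077  0.131]
30
t 5.45 shift [-0.0427  0.0003 -0.0058] turn [-0.0017  0.5234  0.0051] tcp goal [ 0.615 -0.085  0.135]
35
t 5.45 shift [-0.0508  0.0002 -0.0089] turn [-0.002   0.6106  0.0051] tcp goal [ 0.615 -0.093  0.138]
40
t 5.45 shift [-0.059   0.0002 -0.0114] turn [-0.0022  0.6979  0.005 ] tcp goal [ 0.615 -0.101  0.141]
```

View pics/s2.png

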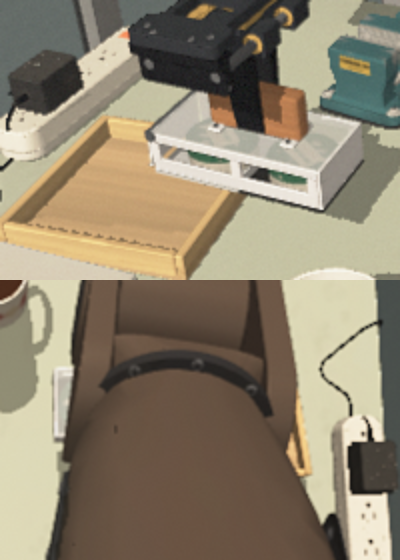

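Both tins are still inside (visible through the windows), and the mouth is over the tray edge. I'll tip about the lip and track the tins in a rectified view of the caddy's side.

```bash
cat >> h.py <<'E'
def rect(save=None,y=.036):
    o=env.get_obs();Rc=R.from_rotvec(o["tcp_rot"])*FLIP.inv();G=np.array([-.005,0,.0625])
    L=np.array([[-.08,y,.05],[.13,y,.05],[.13,y,-.03],[-.08,y,-.03]])
    uv=proj("side",o["tool_pos"]+Rc.apply(L-G)).astype(np.float32)
    H=cv2.getPerspectiveTransform(uv,np.float32([[0,0],[630,0],[630,240],[0,240]]))
    im=cv2.warpPerspective(env.get_image("side")[:,:,::-1].copy(),H,(630,240))
    if save: cv2.imwrite(save,im)
    f=im.astype(float);b,g,r=f[...,0],f[...,1],f[...,2]
    m=(g>r*1.15)&(g>b*1.02)&(g>25)          # green lids
    m[:60]=0; col=m.sum(0)
    xs=np.where(col>=4)[0]/3-80
    runs=np.split(xs,np.where(np.diff(xs)>3)[0]+1) if len(xs) else []
    e=Rc.as_euler("ZYX",True)
    print("t %.2f tip %.1f lip %s F %s green"%(o["time"],e[1],(o["tool_pos"]+Rc.apply(np.array([.075,0,.003])-G)).round(3),o["contact_force"].round(1)),[(round(a[0]),round(a[-1])) for a in runs if len(a)>5])
E
python3 jog.py '{"sx": [-0.15, -0.35, -0.55, -0.7, -0.7], "sy": [0, 0, 0, 0, 0], "sz": [0.15, 0.35, 0.5, 0.675, 0.675], "ax": [0, 0, 0, 0, 0], "ay": [0.04, 0.08, 0.12, 0.174, 0.174], "az": [0, 0, 0, 0, 0]}'
python3 - <<'E'
from h import *
rect("pics/r1.png")
for d in (16,20): print(d); need([.615,-.125,.034],-1.57,np.radians(d),(.075,0,.003))
E
```

```text
time: 6.18
tool_pos: [0.6147, -0.0571, 0.1157]
tcp_rot: [-2.126, -2.135, -0.185]
contact_force: [-0.0, 0.9, -5.5]
opening: 0.185
gripper_force: 30.0
t 6.17 tip 10.0 lip [ 0.615 -0.126  0.043] F [-0.   0.9 -5.5] green [(-64, -33), (3, 36)]
16
t 6.22 shift [-0.008   0.0002  0.0028] turn [-0.0011  0.1063  0.0039] tcp goal [ 0.615 -0.064  0.112]
20
t 6.22 shift [-0.0127  0.0001 -0.0022] turn [-0.0012  0.1761  0.0039] tcp goal [ 0.615 -0.07   0.116]
```

View pics/r1.png

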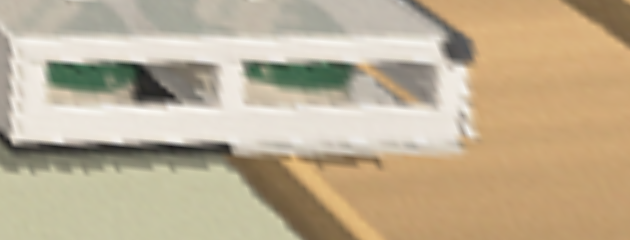

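The rectified view shows both lids through the windows: the rear lid spans x −64 to −33 mm and the front lid 3 to 36 mm. Now I tip in small steps.

Scaled: -0.0104 m is -0.52, 0.0003 m is 0.015.

```bash
python3 jog.py '{"sx": [-0.1, -0.2, -0.3, -0.45, -0.52], "sy": [0, 0, 0, 0, 0], "sz": [0.05, 0.05, 0.05, 0.05, 0.015], "ax": [0, 0, 0, 0, 0], "ay": [0.03, 0.06, 0.09, 0.12, 0.14], "az": [0, 0, 0, 0, 0]}'
python3 -c "from h import *;rect()"
python3 jog.py '{"sx": [-0.025, -0.05, -0.08, -0.105], "sy": [0, 0, 0, 0], "sz": [-0.035, -0.07, -0.105, -0.14], "ax": [0, 0, 0, 0], "ay": [0.0087, 0.0175, 0.026, 0.035], "az": [0, 0, 0, 0]}'
python3 -c "from h import *;rect()"
```

```text
time: 6.85
tool_pos: [0.6149, -0.0674, 0.1137]
tcp_rot: [-2.046, -2.055, -0.325]
contact_force: [0.8, -0.0, -5.1]
opening: 0.189
gripper_force: 30.0
t 6.85 tip 18.1 lip [ 0.615 -0.125  0.032] F [ 0.8 -0.  -5.1] green [(-64, -36), (-13, -11), (2, 35)]
time: 7.4
tool_pos: [0.615, -0.0697, 0.1159]
tcp_rot: [-2.026, -2.036, -0.358]
contact_force: [-0.0, -0.3, -4.3]
opening: 0.19
gripper_force: 30.0
t 7.40 tip 20.0 lip [ 0.615 -0.124  0.033] F [-0.  -0.3 -4.3] green [(-64, -37), (-14, -11), (2, 35)]
```

```bash
python3 jog.py '{"sx": [-0.025, -0.05, -0.08, -0.105], "sy": [0, 0, 0, 0], "sz": [-0.035, -0.07, -0.105, -0.14], "ax": [0, 0, 0, 0], "ay": [0.0087, 0.0175, 0.026, 0.035], "az": [0, 0, 0, 0]}' | grep -m1 time
python3 -c "from h import *;rect()"
python3 jog.py '{"sx": [-0.025, -0.05, -0.08, -0.105, -0.105], "sy": [0, 0, 0, 0, 0], "sz": [-0.035, -0.07, -0.105, -0.14, -0.14], "ax": [0, 0, 0, 0, 0], "ay": [0.0087, 0.0175, 0.026, 0.035, 0.035], "az": [0, 0, 0, 0, 0]}' | grep -m1 time
python3 -c "from h import *;rect()"
```

```text
time: 7.95
t 7.95 tip 22.0 lip [ 0.615 -0.125  0.033] F [ 0.4 -0.3 -5.1] green [(-64, -37), (-16, -11), (2, 34)]
time: 8.62
t 8.62 tip 24.0 lip [ 0.615 -0.125  0.033] F [ 0.4  0.5 -5.4] green [(-64, -37), (-18, -11), (2, 37)]
```

```bash
python3 jog.py '{"sx": [0, 0, 0], "sy": [0, 0, 0], "sz": [0, 0, 0], "ax": [0, 0, 0], "ay": [0, 0, 0], "az": [0, 0, 0]}' | grep -m1 time
python3 -c "from h import *;rect()"
```

```text
time: 9.05
t 9.05 tip 24.0 lip [ 0.615 -0.124  0.033] F [ 0.1  0.7 -4.6] green [(-63, -37), (3, 52)]
```

It's sliding at 24°. I'll hold and watch.

```bash
for i in 1 2; do :; done; python3 jog.py '{"sx": [0, 0, 0], "sy": [0, 0, 0], "sz": [0, 0, 0], "ax": [0, 0, 0], "ay": [0, 0, 0], "az": [0, 0, 0]}' | grep -m1 time
python3 -c "from h import *;rect()"
python3 jog.py '{"sx": [0, 0, 0], "sy": [0, 0, 0], "sz": [0, 0, 0], "ax": [0, 0, 0], "ay": [0, 0, 0], "az": [0, 0, 0]}' | grep -m1 time
python3 -c "from h import *;rect('pics/r2.png')"
```

```text
time: 9.48
t 9.47 tip 24.0 lip [ 0.615 -0.125  0.033] F [ 0.  -0.1 -4.3] green [(-64, -37), (4, 55)]
time: 9.9
t 9.90 tip 24.0 lip [ 0.615 -0.125  0.033] F [ 0.3 -0.1 -4.5] green [(-63, -37), (4, 55)]
```

View pics/r2.png

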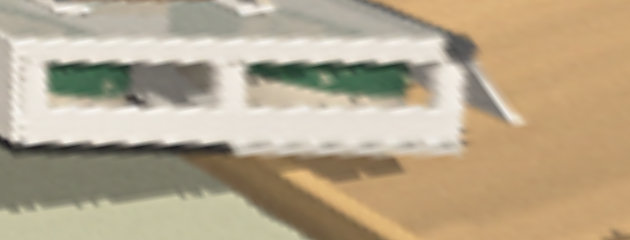

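The front tin has slid about 20 mm and stopped at the flap; the flap shows at (500,95) and the rear tin hasn't moved. I'll add 1° steps.

Scaled: -0.0014 m is -0.07, -0.001 m is -0.05.

```bash
python3 jog.py '{"sx": [-0.025, -0.05, -0.05, -0.05], "sy": [0, 0, 0, 0], "sz": [-0.035, -0.07, -0.07, -0.07], "ax": [0, 0, 0, 0], "ay": [0.0087, 0.0175, 0.0175, 0.0175], "az": [0, 0, 0, 0]}' | grep -m1 time
python3 -c "from h import *;rect()"
python3 jog.py '{"sx": [-0.025, -0.05, -0.05, -0.05], "sy": [0, 0, 0, 0], "sz": [-0.035, -0.07, -0.07, -0.07], "ax": [0, 0, 0, 0], "ay": [0.0087, 0.0175, 0.0175, 0.0175], "az": [0, 0, 0, 0]}' | grep -m1 time
python3 -c "from h import *;rect()"
```

```text
time: 10.45
t 10.45 tip 25.0 lip [ 0.615 -0.125  0.033] F [ 0.1 -0.6 -4.7] green [(-64, -37), (4, 56)]
time: 11.0
t 11.00 tip 26.0 lip [ 0.615 -0.125  0.033] F [ 0.4  0.2 -4.6] green [(-64, -37), (4, 61)]
```

```bash
python3 jog.py '{"sx": [0, 0, 0, 0], "sy": [0, 0, 0, 0], "sz": [0, 0, 0, 0], "ax": [0, 0, 0, 0], "ay": [0, 0, 0, 0], "az": [0, 0, 0, 0]}' | grep -m1 time
python3 -c "from h import *;rect()"
python3 jog.py '{"sx": [0, 0, 0, 0], "sy": [0, 0, 0, 0], "sz": [0, 0, 0, 0], "ax": [0, 0, 0, 0], "ay": [0, 0, 0, 0], "az": [0, 0, 0, 0]}' | grep -m1 time
python3 -c "from h import *;rect()"
```

```text
time: 11.55
t 11.55 tip 26.0 lip [ 0.615 -0.124  0.033] F [ 0.5 -0.3 -4.4] green [(-63, -37), (48, 61), (75, 86)]
time: 12.1
t 12.10 tip 26.0 lip [ 0.615 -0.124  0.033] F [ 0.3 -0.1 -4.4] green [(-64, -37), (48, 61), (75, 85)]
```

```bash
python3 - <<'E'
from h import *
cv2.imwrite("pics/s3.png",cv2.resize(env.get_image("side")[170:310,60:260,::-1],None,fx=3,fy=3,interpolation=cv2.INTER_CUBIC))
E
```

```text
(no output)
```

View pics/s3.png

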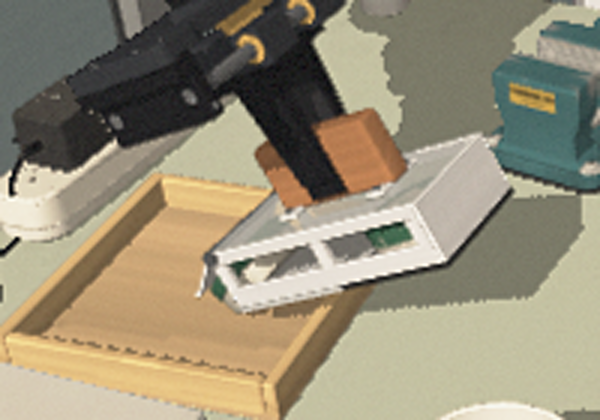

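The front tin is halfway out under the flap at about (215,280), and the rear tin is still at the back (390,235). Two more 1° steps.

Scaled: -0.0014 m is -0.07, -0.001 m is -0.05.

```bash
python3 jog.py '{"sx": [-0.025, -0.05, -0.05, -0.05, -0.05], "sy": [0, 0, 0, 0, 0], "sz": [-0.035, -0.07, -0.07, -0.07, -0.07], "ax": [0, 0, 0, 0, 0], "ay": [0.0087, 0.0175, 0.0175, 0.0175, 0.0175], "az": [0, 0, 0, 0, 0]}' | grep -m1 time
python3 -c "from h import *;rect()"
python3 jog.py '{"sx": [-0.025, -0.05, -0.05, -0.05, -0.05], "sy": [0, 0, 0, 0, 0], "sz": [-0.035, -0.07, -0.07, -0.07, -0.07], "ax": [0, 0, 0, 0, 0], "ay": [0.0087, 0.0175, 0.0175, 0.0175, 0.0175], "az": [0, 0, 0, 0, 0]}' | grep -m1 time
python3 -c "from h import *;rect()"
```

```text
time: 12.82
t 12.82 tip 27.0 lip [ 0.615 -0.124  0.033] F [-0.1  0.2 -2.5] green [(-63, -37), (46, 61), (76, 85)]
time: 13.5
t 13.50 tip 28.0 lip [ 0.615 -0.124  0.033] F [ 0.7  0.  -3.7] green [(-63, -38), (45, 62), (76, 85)]
```

The wrist load fell to 2.5–3.7 N, so the tin's front edge is resting on the tray floor with its tail still in the mouth. I'll raise the caddy slightly so it can slide free.

Scaled: -0.0106 m is -0.53, 0.0056 m is 0.28.

```bash
python3 jog.py '{"sx": [0.07, 0.14, 0.21, 0.28, 0.28], "sy": [0, 0, 0, 0, 0], "sz": [-0.135, -0.265, -0.4, -0.53, -0.53], "ax": [0, 0, 0, 0, 0], "ay": [0, 0, 0, 0, 0], "az": [0, 0, 0, 0, 0]}' | grep -m1 time
python3 -c "from h import *;rect()"
python3 jog.py '{"sx": [0, 0], "sy": [0, 0], "sz": [0, 0], "ax": [0, 0], "ay": [0, 0], "az": [0, 0]}' | grep -m1 time
python3 - <<'E'
from h import *
rect()
cv2.imwrite("pics/s4.png",cv2.resize(env.get_image("side")[170:310,60:260,::-1],None,fx=3,fy=3,interpolation=cv2.INTER_CUBIC))
E
```

```text
time: 14.18
t 14.18 tip 28.0 lip [ 0.615 -0.124  0.045] F [ 0.4  0.8 -4.3] green [(-63, -37), (44, 62), (76, 95)]
time: 14.48
t 14.47 tip 28.0 lip [ 0.615 -0.124  0.045] F [-0.5 -0.3 -3.3] green [(-63, -37), (45, 62), (75, 95)]
```

View pics/s4.png

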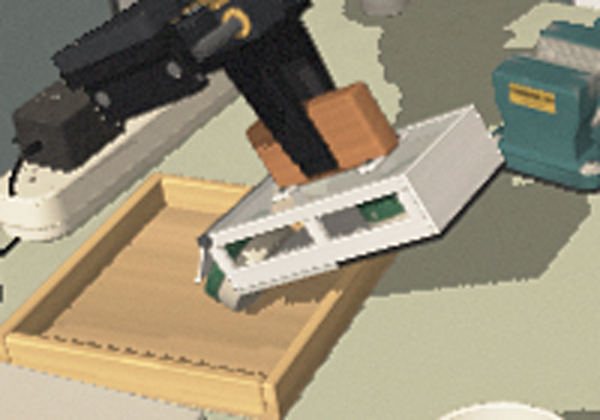

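The tin has pitched over the lip near (220,285), with its tail still in the mouth. I'll raise and retract slowly.

```bash
python3 jog.py '{"sx": [0.09, 0.18, 0.27, 0.36, 0.45], "sy": [0, 0, 0, 0, 0], "sz": [-0.125, -0.25, -0.375, -0.5, -0.625], "ax": [0, 0, 0, 0, 0], "ay": [0, 0, 0, 0, 0], "az": [0, 0, 0, 0, 0]}' | grep -m1 time
python3 -c "from h import *;rect()"
python3 jog.py '{"sx": [0, 0], "sy": [0, 0], "sz": [0, 0], "ax": [0, 0], "ay": [0, 0], "az": [0, 0]}' | grep -m1 time
python3 - <<'E'
from h import *
rect()
cv2.imwrite("pics/s5.png",cv2.resize(env.get_image("side")[170:310,60:260,::-1],None,fx=3,fy=3,interpolation=cv2.INTER_CUBIC))
E
```

```text
time: 15.2
t 15.20 tip 28.0 lip [ 0.615 -0.122  0.06 ] F [ 0.3  0.6 -3.1] green [(-64, -37), (29, 62), (75, 105)]
time: 15.5
t 15.50 tip 28.0 lip [ 0.615 -0.122  0.06 ] F [-0.6  0.4 -2.6] green [(-64, -37), (23, 48), (75, 101)]
```

```bash
cat >> h.py <<'E'
def asc(r0=200,r1=290,c0=100,c1=240):
    im=env.get_image("side")[r0:r1,c0:c1].astype(float);r,g,b=im[...,0],im[...,1],im[...,2]
    s=np.full(r.shape,".");s[(r>g*1.25)&(g>b*1.3)]="w";s[(np.min(im,2)>130)&(r<b*1.25)]="#";s[np.max(im,2)<60]="d"
    s[(g>r*1.15)&(g>b*1.02)&(g>25)]="G"
    print("\n".join("%d "%(r0+i)+"".join(s[i,::2]) for i in range(0,r1-r0,3)))
E
python3 -c "
from h import *
rect();asc()
print('roof/lip corners',proj('side',env.get_obs()['tool_pos']+(R.from_rotvec(env.get_obs()['tcp_rot'])*FLIP.inv()).apply(np.array([[75,36,38],[75,36,0],[-75,36,0],[75,-36,0]])/1e3-[-.005,0,.0625])))"
```

```text
t 15.60 tip 28.0 lip [ 0.615 -0.122  0.06 ] F [ 1.5  1.2 -2.5] green [(-63, -37), (23, 48), (75, 101)]
200 d.##########....##....#dddddddd.wwwwwwwwwwww.####....########..G......
203 ##########.#........##wwddddddddwwwwwwwwwwwww.###############.........
206 d#######.#........###wwwwddddddddwwwwwwwwwwwww.#.#############.GGGG..G
209 .#####.....#....######wwwwwdddddddwwwwwwwwwwww.#################..GGGG
212 d###.....#....#########wwwwwddddddGwwwwwwwwww.##################.G...G
215 ##..........############wwwwwdddddddwwwww.######################..G.GG
218 ..#...#....#############.wwwwwdddddwww.########################dGG.G..
221 ....#....###############..wwwwwww.############################dGGGG.GG
224 .......################.##.w################################.dGGGGGG..
227 .....#...############.#####################.GG.############d......dG.G
230 ...#..........w.....###################.GGGGGGG###########d...........
233 ..#..w.w...........###############.......G.GGG.#########d.............
236 #................############..###.........############d..............
239 ...w...........###
[... 686 characters left out ...]
..............###########################
269 ..................####....................############################
272 ...................##....................#############################
275 ........................................##############################
278 .......................................###############################
281 ......w...............................################################
284 .....................................#################################
287 .w...........................w......##################################
roof/lip corners [[125.17963636 240.64687142]
 [138.10859548 260.10081814]
 [206.75336753 240.16496501]
 [162.7526536  236.57031169]]
```

Scaled: -0.0106 m is -0.53, -0.008 m is -0.4.

```bash
python3 jog.py '{"sx": [0.07, 0.14, 0.21, 0.28, 0.28], "sy": [0, 0, 0, 0, 0], "sz": [-0.135, -0.265, -0.4, -0.53, -0.53], "ax": [0, 0, 0, 0, 0], "ay": [0, 0, 0, 0, 0], "az": [0, 0, 0, 0, 0]}' | grep -m1 time
python3 -c "
from h import *
rect();asc(221,284,100,200)
print('floor pts',proj('side',[[.643,-.122,.006],[.643,-.14,.006],[.615,-.122,.006],[.615,-.14,.006],[.59,-.13,.006]]))"
```

```text
time: 16.32
t 16.32 tip 28.0 lip [ 0.615 -0.122  0.072] F [-0.7  0.2 -4.3] green [(-64, -37), (15, 95)]
221 #...#....###########.####################.GGGG####
224 .......###########.####################GGGGGGGG###
227 .....#...########.##################....GG.G.#####
230 ...#............##################........########
233 ..#....w......#########........####..#############
236 #..............###..............##############.dd.
239 .............####...........#############.dd......
242 .............#.###......############.dd...........
245 w...............###################...............
248 .................#############.w..................
251 ..................#######...GGGGGG................
254 ...................#.w...G..GGGGGG................
257 ......................G.......GGGGG...............
260 ....................GG.......GGGGG...........#####
263 ...................GGG.....GGGGG......w.....######
266 ..................GGGGGGGGGGGG.###.........#######
269 ...................GGGGGG#GG#####.....w...########
272 ....................GGGG.#######.........#########
275 .....................#########w.........##########
278 ......................#.##.............###########
281 ......................................############
floor pts [[145.37250118 281.92051133]
 [136.40686714 279.48239423]
 [154.84502996 272.24724985]
 [146.03510894 269.93529486]
 [159.0449451  263.02195089]]
```

The tin has dropped and lies lid-up in the tray around pixel (153,265). The rear lid still reads −64 to −37. Next I level the caddy.

```bash
python3 jog.py '{"sx": [0.15, 0.3, 0.5, 0.5, 0.5], "sy": [0, 0, 0, 0, 0], "sz": [-0.5, -1, -1.25, -1.25, -1.25], "ax": [0, 0, 0, 0, 0], "ay": [-0.06, -0.14, -0.24, -0.34, -0.43], "az": [0, 0, 0, 0, 0]}'
python3 jog.py '{"sx": [0, 0, 0], "sy": [0, 0, 0], "sz": [0, 0, 0], "ax": [0, 0, 0], "ay": [-0.03, -0.058, -0.058], "az": [0, 0, 0]}'
python3 -c "
from h import *
rect();rect();asc(235,290,100,200)
print('tin',ray('side',[[153,264]],.027),'lip corner');need([.4716,.1876,.14],CY)"
```

```text
time: 17.05
tool_pos: [0.6149, -0.0824, 0.1891]
tcp_rot: [-2.187, -2.198, -0.062]
contact_force: [0.1, 0.7, -5.0]
opening: 0.186
gripper_force: 30.0
time: 17.42
tool_pos: [0.6149, -0.0825, 0.1887]
tcp_rot: [-2.215, -2.226, -0.001]
contact_force: [-0.6, 0.1, -3.7]
opening: 0.184
gripper_force: 30.0
t 17.43 tip 0.1 lip [ 0.615 -0.162  0.129] F [-0.6  0.1 -3.7] green [(-64, -32)]
t 17.48 tip 0.1 lip [ 0.615 -0.163  0.129] F [-0.3 -0.1 -3.7] green [(-64, -33)]
235 #..........................w............ddd####...
238 .....w............................................
241 .....w...............................w..w.........
244 ..................................................
247 ..................................................
250 .............................GGGG...............##
253 ...............w............GGGGGG.............###
256 .......................G.....GGGGGG..........w.###
259 .....................G........GGGG.......w...#####
262 ...................GG......GGGGGG...........######
265 ..................GGG..G.GGGGGG.#..........#######
268 ...................GGGGGG.GGG#####....w...########
271 ...................GGGGGGG######.........#########
274 ..........w..........#########..........##########
277 ......................#####......w.....###########
280 ..................w...................############
283 .....................................#############
286 ....................................##############
289 ...................................###############
tin [[ 0.61878805 -0.11950054  0.027     ]] lip corner
t 17.57 shift [ 0.2711 -0.1422  0.0493] turn [ 3.000e-04 -1.900e-03 -6.608e-01] tcp goal [0.472 0.188 0.14 ]
```

Scaled: 0.14 m is 7, 0.105 m is 5.25.

```bash
python3 jog.py '{"sx": [0.6, 2, 3.6, 5.25, 7], "sy": [-0.3, -1.05, -1.9, -2.75, -3.65], "sz": [0.1, 0.35, 0.65, 0.95, 1.25], "ax": [0, 0, 0, 0, 0], "ay": [0, 0, 0, 0, 0], "az": [-0.04, -0.11, -0.19, -0.27, -0.35]}'
python3 -c "
from h import *
need([.4716,.1876,.14],CY)"
```

```text
time: 18.2
tool_pos: [0.5402, 0.0584, 0.1639]
tcp_rot: [-1.789, -2.582, -0.002]
contact_force: [-0.2, -0.1, -4.2]
opening: 0.19
gripper_force: 30.0
t 18.2 shift [ 0.1451 -0.0188  0.0241] turn [ 0.0007 -0.0012 -0.3062] tcp goal [0.472 0.188 0.14 ]
```

Scaled: 0.145 m is 7.25, 0.13 m is 6.5.

```bash
python3 jog.py '{"sx": [1.75, 3.5, 5.25, 6.5, 7.25], "sy": [-0.2, -0.45, -0.65, -0.85, -0.95], "sz": [0.3, 0.6, 0.9, 1.1, 1.2], "ax": [0, 0, 0, 0, 0], "ay": [0, 0, 0, 0, 0], "az": [-0.08, -0.16, -0.23, -0.28, -0.306]}' | head -2
python3 jog.py '{"sx": [0, 0], "sy": [0, 0], "sz": [0, 0], "ax": [0, 0], "ay": [0, 0], "az": [0, 0]}' | head -1
python3 -c "
from h import *
need([.4716,.1876,.0625],CY)"
```

```text
time: 18.82
tool_pos: [0.472, 0.1876, 0.1401]
time: 19.08
t 19.07 shift [ 0.0024 -0.0007  0.0779] turn [ 0.0012 -0.0006 -0.0049] tcp goal [0.472 0.188 0.062]
```

Units first: shifts go in units of 20 mm. So 0.07 m is 3.5, 0.066 m is 3.3.

```bash
python3 jog.py '{"sx": [0.05, 0.1, 0.1, 0.1, 0.1], "sy": [0, 0, 0, 0, 0], "sz": [1, 2, 2.75, 3.3, 3.5], "ax": [0, 0, 0, 0, 0], "ay": [0, 0, 0, 0, 0], "az": [-0.002, -0.004, -0.005, -0.005, -0.005]}' | head -4
python3 jog.py '{"sx": [0, 0, 0, 0, 0], "sy": [0, 0, 0, 0, 0], "sz": [0.15, 0.25, 0.325, 0.375, 0.375], "ax": [0, 0, 0, 0, 0], "ay": [0, 0, 0, 0, 0], "az": [0, 0, 0, 0, 0]}'
python3 -c "
from h import *
rect();need([.4716,.1876,.0625],CY)"
```

```text
time: 19.7
tool_pos: [0.472, 0.1879, 0.0697]
tcp_rot: [-1.374, -2.825, -0.001]
contact_force: [-0.0, -0.4, -3.1]
time: 20.32
tool_pos: [0.4719, 0.1881, 0.0627]
tcp_rot: [-1.373, -2.825, -0.002]
contact_force: [0.4, 0.4, -3.3]
opening: 0.189
gripper_force: 30.0
t 20.32 tip 0.0 lip [0.521 0.125 0.003] F [ 0.4  0.4 -3.3] green [(-54, -15)]
t 20.38 shift [-0.0002 -0.0005  0.0003] turn [ 0.0008 -0.0008  0.0008] tcp goal [0.472 0.188 0.062]
```

Scaled: 0.001 m is 0.05, 0.0005 m is 0.025.

```bash
python3 jog.py '{"sx": [0, 0, 0], "sy": [0, 0, 0], "sz": [0.025, 0.05, 0.05], "ax": [0, 0, 0], "ay": [0, 0, 0], "az": [0, 0, 0]}' | grep contact
python3 - <<'E'
from h import *
import h
im0=cv2.imread("pics/side0.png")[:,:,::-1]
class E:
    get_obs=env.get_obs;calibration=env.calibration
    def get_image(s,n): return im0
rect(); h.env=E(); rect()
E
```

```text
contact_force: [-1.9, 0.2, 9.2]
t 20.75 tip 0.0 lip [0.521 0.125 0.003] F [-1.9  0.2  9.2] green [(-54, -14)]Traceback (most recent call last):
  File "<stdin>", line 7, in <module>
  File "h.py", line 21, in rect
    o=env.get_obs();Rc=R.from_rotvec(o["tcp_rot"])*FLIP.inv();G=np.array([-.005,0,.0625])
TypeError: make.<locals>.<lambda>() takes 0 positional arguments but 1 was given
```

Contact at 9 N: the caddy is standing on the table. I'll compare it with the first picture, then release.

```bash
python3 - <<'E'
from h import *
import h
from types import SimpleNamespace as N
im0=cv2.imread("pics/side0.png")[:,:,::-1]
h.env=N(get_obs=env.get_obs,calibration=env.calibration,get_image=lambda n:im0); rect()
E
python3 jog.py '{"sx": [0, 0, 0, 0, 0], "sy": [0, 0, 0, 0, 0], "sz": [-0.025, -0.025, -0.025, -0.025, -0.025], "ax": [0, 0, 0, 0, 0], "ay": [0, 0, 0, 0, 0], "az": [0, 0, 0, 0, 0]}' 1 | tail -3
python3 jog.py '{"sx": [0, 0, 0, 0, 0], "sy": [0, 0, 0, 0, 0], "sz": [0, 0, 0, 0, 0], "ax": [0, 0, 0, 0, 0], "ay": [0, 0, 0, 0, 0], "az": [0, 0, 0, 0, 0]}' | tail -3
```

```text
t 20.80 tip 0.0 lip [0.521 0.125 0.003] F [-2.8  0.3  9.2] green [(-54, -17), (22, 55)]
contact_force: [-0.2, -1.4, 0.7]
opening: 0.655
gripper_force: 0.0
contact_force: [0.4, -0.3, -0.7]
opening: 0.996
gripper_force: 0.0
```

Scaled: -0.17 m is -8.5, -0.13 m is -6.5.

```bash
python3 jog.py '{"sx": [0, 0, 0, 0, 0], "sy": [0, 0, 0, 0, 0], "sz": [-1, -2.5, -4.5, -6.5, -8.5], "ax": [0, 0, 0, 0, 0], "ay": [0, 0, 0, 0, 0], "az": [0, 0, 0, 0, 0]}' | head -2
python3 jog.py '{"sx": [0, 0, 0, 0], "sy": [0, 0, 0, 0], "sz": [0, 0, 0, 0], "ax": [0, 0, 0, 0], "ay": [0, 0, 0, 0], "az": [0, 0, 0, 0]}' | tail -3
python3 - <<'E'
from h import *
a=cv2.imread("pics/side0.png").astype(int);b=env.get_image("side")[:,:,::-1].astype(int)
d=np.abs(a-b).max(2)>40
for n,r in dict(caddy=(225,290,298,410),bottle=(183,240,275,302),tray=(225,310,55,200)).items():
    m=d[r[0]:r[1],r[2]:r[3]];ys,xs=np.where(m);print(n,m.sum(),m.size,(xs.min()+r[2],xs.max()+r[2],ys.min()+r[0],ys.max()+r[0]) if len(xs) else "")
# best shift of the caddy patch
t=a[228:288,300:408].astype(np.uint8);res=cv2.matchTemplate(b.astype(np.uint8)[210:306,280:428],t,cv2.TM_CCOEFF_NORMED)
_,v,_,l=cv2.minMaxLoc(res);print(v,l[0]-20,l[1]-18)
print("\n".join("".join("X" if q else "." for q in row[300:410:2]) for row in d[228:290:3]))
asc(235,290,100,200)
E
```

```text
time: 22.68
tool_pos: [0.4717, 0.1879, 0.2336]
contact_force: [0.5, 0.6, -0.0]
opening: 0.999
gripper_force: 0.0
caddy 613 7280 (np.int64(302), np.int64(402), np.int64(225), np.int64(288))
bottle 0 1539 
tray 679 12325 (np.int64(136), np.int64(178), np.int64(249), np.int64(279))
0.9166322350502014 0 -1
............................XX.........................
...................XX...................X..............
........................................X..............
.......................................................
.......................................................
............XX..X......................................
...XX..................................................
................X...................X..................
...........................X.XX.......X.X..............
..............X...X...X...........................X....
......................X...................X........X...
................................XXX........XXX..X......
.......................XXXX.........XX.................
..................X........XXXX.XXXXXXXXXX...XXX.......
...........X
[... 724 characters left out ...]
................G.GGGGGG.............###
256 .......................G.....GGGGGG............###
259 .......w.......w.....G........GGGG.......w...#####
262 ...................GG......GGGGGG...........######
265 ..................GGG..G.GGGGGG.#..........#######
268 ...................GGGGGGGGGG####.........########
271 ...................GGGGGGG.#####.........#########
274 ....w....w...........#########..w.......##########
277 ......................#####............###########
280 .............................w........############
283 ............w........................#############
286 ....................................##############
289 ....w.......................w......###############
```

```bash
python3 -c "
from rig import env
print(env.job_done())"
```

```text
the job is handed in; nothing more can be done
None
```

I handed the job in at about 23 s, without seeing the verdict: by the camera, the front tin lies in the tray, the rear tin is still in the caddy, the caddy stands upright with its flap shut within a few mm of where it stood, and the bottle has not moved.

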